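# Put the beaded eggs back on their own display plinths

### The arm

A 7-joint arm with a two-finger parallel gripper is mounted at the origin on the work surface. World frame = base frame: x ahead of the robot, y to its left, z up, the work surface at z = 0. Lengths are in m, angles in rad, forces in N, time in s.
With the tool pointing down it reaches from about 0.4 to 0.925 m from the base axis. Payload 4.1 kg.
Tool frame: the origin (TCP) lies at the very end of the fingers, on their centre line; the grasp point (between the pads) lies 19 mm behind it (bot.hold_point_z is the distance from the TCP to the grasp point, in m); z points along the fingers, y is the line along which they close (so a half turn about z gives the same grasp; the last joint's range is limited). The gripper opens to 85 mm and grips with 20 to 120 N. Pads are 22 mm wide; open, the fingers measure 114 mm over their backs; the gripper's body (76 mm by 85 mm) begins 54 mm behind the grasp point. The pads swing forward as they close: fully open they stand 13 mm farther back than shut.
Start: joints at [-1.448, 0.398, 0.045, 1.537, -0.019, 1.207, -0.051], TCP at [0.143, 0.634, 0.231] pointing down, gripper open.
Joint ranges: [-2.82, 2.82], [-0.49, 2.23], [-1.37, 1.46], [0, 2.46], [-1.36, 4.5], [0.23, 2], [-2.94, 2.94]. Speed limits (rad/s): [2.57, 2.57, 3.14, 3.14, 3.14, 3.14, 3.14].

### API

Orientations are given as a unit quaternion [x, y, z, w].
In Python, from station import bot gives the robot as it stands. The module is installed in compiled form; this text tells all that it offers.
- The arm moves only by the shell command python3 -m pendant 'ROWS' [FORCE]. ROWS is JSON, a list of rows, each a list of 3 entries, a list of its own where there are three numbers: the opening, from 0 (shut) to 1 (fully open), then the shift along the tool's x, y, z in units of 250 mm (1.0 is 250 mm), then the turn, a rotation vector about the tool's x, y, z in units of 45 degrees (1.0 is 45 degrees). A call has exactly 8 rows; each row is the pose to reach, as a shift and turn from the pose commanded when the call began, along the tool's axes at that moment; what a row does not reach only later rows make up. A row lasts 1/8 s, in which the tool goes at most 62.5 mm and 10.7 degrees, less where a joint would pass 70% of its speed; a pose out of reach is approached as far as the arm can. A call with a number of a shift or a turn outside -1 to 1 is refused whole. A call with a gripper value outside its range is refused whole. The fingers move at their own pace and stop on an object; FORCE is the grip in N (left out, the last holds). Time passes only in rows, so rows that repeat a pose let the fingers close, or fill a call up. It gives the time, the measured TCP pose, the force, the opening and the grip force at its end, in the units of the state.
- bot.observe(): the state, without advancing time (a new reading comes with each control period).
- bot.snapshot(name): name is "scene" or "top" or "wrist"; returns a dict with "img" (384x512x3 uint8, red, green, blue), "z_map" (384x512 float32, m along the optical axis (not along the pixel's ray), 0 where there is no reading), "intrinsics" (3x3 intrinsics, pixels), "rvec" (rotation vector, rad) and "tvec" (3), from world to camera coordinates, as OpenCV has them. Camera axes: x right, y down, z forward; pixel columns grow to the right and rows downward; lengths in m; the calibration is good to about 2 mm. A picture is of the moment at which its call begins.
- bot.job_done(): hands the job in; it is judged then, once.
The state is a dict: "clock": time; "q": joint angles; "dq": joint speeds; "joint_torque": joint torques, N m; "eef_pos": TCP position; "ee_rot": TCP orientation; "wrist_force": force on the tool from outside, world axes, zero at the start; "moment": the same for the moment, N m; "opening": finger opening in m; "finger_force": force on a finger pad.
Only numpy, scipy, OpenCV 4.12 (cv2) and the standard library are available. Lean on these libraries where they do the work, as an engineer would, in place of code of your own. Each camera call takes 0.05 s, during which the arm holds its last target. There are 200 camera calls.

### The job

The three beaded eggs on the stall are standing on each other's plinths: move them so that each stands upright in the middle of the plinth of its own size, the large egg on the large plinth, the medium on the medium and the small on the small. Use the empty square cork pad as the halfway place for an egg while you swap: stand it well on the pad and let go of it there; an egg may stand only on a plinth or the pad, never on the tablecloth. The eggs are delicate, so set them down gently without dropping or tipping them, and leave the jar, the green glass and the tea light where they are.

Things in the scene. Friction and masses are not known exactly. Their poses are not given: they have to be found in the camera images.
- egg_large_center (a point): centre (half-way up) of the large beaded ornamental egg: olive-brown egg 92 mm tall and 58 mm across, upright on a flat brass foot ring 40 mm across; the widest part is a plain upright brass band 14 mm high round the middle, centred on this point, to be gripped from any side; round about its z axis, which points up when it stands; about 150 g
- egg_medium_center (a point): centre (half-way up) of the medium beaded ornamental egg: olive-brown egg 74 mm tall and 46 mm across, upright on a flat brass foot ring 34 mm across; the widest part is a plain upright brass band 14 mm high round the middle, centred on this point, to be gripped from any side; round about its z axis, which points up when it stands; about 90 g
- egg_small_center (a point): centre (half-way up) of the small beaded ornamental egg: olive-brown egg 56 mm tall and 34 mm across, upright on a flat brass foot ring 28 mm across; the widest part is a plain upright brass band 14 mm high round the middle, centred on this point, to be gripped from any side; round about its z axis, which points up when it stands; about 45 g
- plinth_large_top (a point): centre of the flat top of the large display plinth, the place of the large egg: round turned wooden disc 110 mm across and 20 mm high, fixed to the table, its top bare and flat; z up
- plinth_medium_top (a point): centre of the flat top of the medium display plinth, the place of the medium egg: round turned wooden disc 84 mm across and 20 mm high, fixed to the table, its top bare and flat; z up
- plinth_small_top (a point): centre of the flat top of the small display plinth, the place of the small egg: round turned wooden disc 60 mm across and 20 mm high, fixed to the table, its top bare and flat; z up
- pad_top (a point): centre of the flat top of the cork pad, the free spot: square slab 100 by 100 mm, 8 mm high, fixed to the table, empty at the start; x and y along its edges, z up
- jar: bystander: clear lidded jar with a brass cap, 44 mm across, 45 mm tall, loose; origin at the centre of its underside
- glass: bystander: green glass tea-light holder, tapering from 62 mm across at the rim to 50 mm at the foot, 60 mm tall, loose; origin at the centre of its underside
- tealight: bystander: red tea light in an aluminium cup, 38 mm across, 16 mm tall, loose; origin at the centre of its underside
Not all that is in view belongs to the job. Leave any pink look-alike of the part that bears plinth_small_top alone. Leave any red look-alike of the part that bears plinth_large_top alone.

How it is judged:
By the outcome, as a careful person would: the job done as asked, in the order asked, and still so for the second after the job is handed in, with the robot touching nothing.
It also fails if it takes over 107 s, if anything falls off the work surface, if the arm or the gripper's body presses on something with over 40 N, if the wrist force passes 120 N, or if a joint passes its speed limit or range.

## Working session

There is one attempt and no reset: what is moved stays moved. The work goes in short steps, Python scripts to look and compute and a shell command to move; the robot and the scene stay as the last step left them, time stands still between calls to the robot, and variables do not carry over. Pictures are saved under pics/ and viewed, at most 14 in all, crops included, and the job is handed in when it is done.

```bash
mkdir -p pics
cat > h.py <<'E'
import numpy as np,cv2
from station import bot
from scipy.spatial.transform import Rotation as R
def snap(n):
    s=bot.snapshot(n); s['R']=cv2.Rodrigues(np.array(s['rvec'],float))[0]; s['t']=np.array(s['tvec'],float).ravel(); return s
def save(s,f): cv2.imwrite('pics/'+f,s['img'][:,:,::-1])
def world(s):
    K=np.array(s['intrinsics']); z=s['z_map']; v,u=np.indices(z.shape)
    c=np.stack([(u-K[0,2])/K[0,0]*z,(v-K[1,2])/K[1,1]*z,z],-1)
    w=(c-s['t'])@s['R']; w[z==0]=np.nan; return w
def ray(s,u,v,h):
    K=np.array(s['intrinsics']); d=s['R'].T@np.array([(u-K[0,2])/K[0,0],(v-K[1,2])/K[1,1],1]); o=-s['R'].T@s['t']
    return o+d*(h-o[2])/d[2]
E
python3 - <<'E'
from h import *
import pickle
S={}
for n in('top','scene','wrist'):
    s=snap(n); S[n]=s; save(s,n+'0.png'); print(n,-s['R'].T@s['t'])
pickle.dump(S,open('s0.pkl','wb'))
print(bot.observe()); print(bot.hold_point_z)
a=np.hstack([S['top']['img'],S['scene']['img']]); cv2.imwrite('pics/both.png',cv2.resize(a,(800,300))[:,:,::-1])
E
```

```text
top [ 0.37752914 -0.02056324  1.03950872]
scene [ 0.92666259 -0.03308234  0.77140769]
wrist [0.07722187 0.6485242  0.37400984]
{'clock': 0.15, 'q': array([-1.44797494,  0.3990237 ,  0.04504855,  1.53756029, -0.01869591,
        1.2069067 , -0.0507214 ]), 'dq': array([ 0.00041572, -0.00239082, -0.00026622, -0.00251045,  0.00011503,
       -0.00037392,  0.00063099]), 'joint_torque': array([ 2.73744510e-03, -4.75564706e+01,  1.36723045e+00, -2.54517639e+01,
        1.18525856e-02,  6.45379652e-03, -3.84637495e-07]), 'eef_pos': array([0.14287796, 0.63361971, 0.23051474]), 'ee_rot': array([ 1.10641569e-01,  9.93860100e-01, -7.37845978e-04, -2.66678554e-05]), 'wrist_force': array([-0.57346849, -0.77842004, -0.08688795]), 'moment': array([ 0.01966571, -0.00838009,  0.02293703]), 'finger_force': 0.0, 'opening': 0.08511173760541403}
0.0187
```

View pics/top0.png

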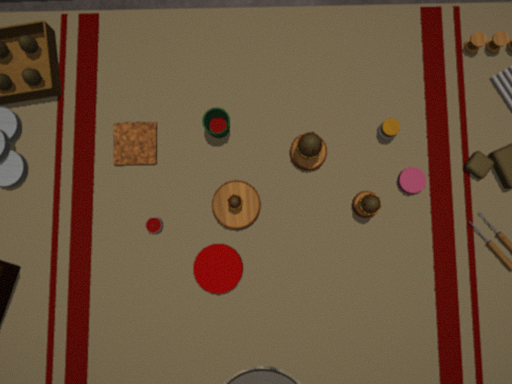

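View pics/scene0.png

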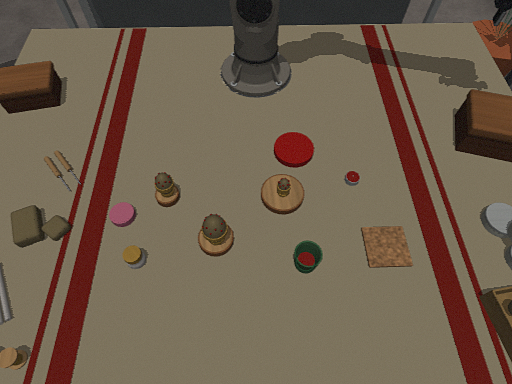

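The top view shows the small egg on the large plinth (236,204), the large egg on the medium plinth (308,150) and the medium egg on the small plinth (366,204). The cork pad is at (135,143). The jar is at (390,128), the glass at (216,124) and the tea light at (153,226).

```bash
cat > m.py <<'E'
from h import *
import pickle
from scipy.optimize import least_squares
def circ(P,r,c0):
    return least_squares(lambda c:np.hypot(*(P-c).T)-r,c0,loss='soft_l1',f_scale=.001)
if __name__=='__main__':
    S=pickle.load(open('s0.pkl','rb'))
    W={n:world(S[n]) for n in('top','scene')}
    uv={'PL':(236,204,.055,.028),'PM':(308,152,.042,.046),'PS':(365,204,.03,.037),'pad':(135,143,0,0),'jar':(390,128,0,0),'glass':(216,124,0,0),'tea':(153,226,0,0)}
    er={'PL':.017,'PM':.029,'PS':.023}
    for k,(u,v,r,hh) in uv.items():
        g=ray(S['top'],u,v,.02)[:2]
        for n in W:
            P=W[n].reshape(-1,3); P=P[np.isfinite(P[:,0])]; d=P[np.hypot(*(P[:,:2]-g).T)<.09]
            if r:
                t=d[(abs(d[:,2]-.02)<.006)&(np.hypot(*(d[:,:2]-g).T)<r+.012)]; (c,rr)=cv2.minEnclosingCircle(t[:,:2].astype(np.float32))
                b=d[(abs(d[:,2]-.02-hh)<.008)&(np.hypot(*(d[:,:2]-g).T)<r+.01)]; f=circ(b[:,:2],er[k],g)
                print(k,n,'top',np.round(c,4),round(rr,4),'z',np.median(t[:,2]).round(4),'egg',f.x.round(4),len(b),'res',np.abs(f.fun).mean().round(4),'maxz',d[np.hypot(*(d[:,:2]-g).T)<r,2].max().round(4))
            else:
                t=d[d[:,2]>.005]; t=t[np.hypot(*(t[:,:2]-g).T)<.075]; q=cv2.minAreaRect(t[:,:2].astype(np.float32)); print(k,n,'rect',np.round(q[0],4),np.round(q[1],4),q[2],t[:,2].max())
E
python3 m.py
```

```text
PL top top [0.4714 0.0543] 0.0551 z 0.021 egg [0.4743 0.0543] 33 res 0.0009 maxz 0.0804
PL scene top [0.4702 0.0545] 0.0558 z 0.0209 egg [0.4716 0.0547] 50 res 0.0006 maxz 0.0777
PM top top [ 0.5908 -0.1103] 0.0421 z 0.0209 egg [ 0.5932 -0.1086] 68 res 0.0007 maxz 0.1156
PM scene top [ 0.5903 -0.1099] 0.042 z 0.0207 egg [ 0.5903 -0.1085] 91 res 0.0007 maxz 0.114
PS top top [ 0.4692 -0.2369] 0.0301 z 0.0208 egg [ 0.4656 -0.2357] 54 res 0.0008 maxz 0.098
PS scene top [ 0.4697 -0.2362] 0.0297 z 0.0207 egg [ 0.4629 -0.2348] 72 res 0.0006 maxz 0.0966
pad top rect [0.6157 0.282 ] [0.1438 0.1244] 8.738260269165039 0.01612481771961359
pad scene rect [0.6107 0.2888] [0.112  0.1011] 0.3234284222126007 0.012875793004997473
jar top rect [ 0.6444 -0.2966] [0.134  0.1337] 79.0044174194336 0.05129480068765033
jar scene rect [ 0.6424 -0.2892] [0.0497 0.0404] 7.999821662902832 0.05017062352768232
glass top rect [0.6618 0.0925] [0.1414 0.1274] 44.28681564331055 0.06650563634859236
glass scene rect [0.6578 0.09  ] [0.1125 0.0719] 15.524579048156738 0.06436588564920255
tea top rect [0.4228 0.2442] [0.1174 0.1286] 29.093456268310547 0.023703775109612066
tea scene rect [0.4284 0.2406] [0.1053 0.0417] 62.99266815185547 0.022868725661785497
```

```bash
cat > go.py <<'E'
import sys
from h import *
# python3 go.py x y z : shift units in the tool frame from the measured pose (+ yaw to square up)
o=bot.observe(); r=R.from_quat(o['ee_rot']); d=np.array([float(a) for a in sys.argv[1:4]])-o['eef_pos']
print('t',round(o['clock'],2),'pos',o['eef_pos'].round(4),'shift',(r.inv().apply(d)/.25).round(3),'turn',((r.inv()*R.from_quat([0,1,0,0])).as_rotvec()/(np.pi/4)).round(3),'q',o['q'].round(2))
E
python3 - <<'E'
from h import *
import pickle
S=pickle.load(open('s0.pkl','rb'))
for n,(lo,hi) in {'top':((100,165,110,170)),'scene':((0,0))}.items() if 0 else {'top':((100,170),(110,175)),'scene':((350,425),(215,280))}.items():
    s=S[n]; h=cv2.cvtColor(s['img'],cv2.COLOR_RGB2HSV); m=((h[...,1]>120)&(h[...,2]>60)).astype(np.uint8)
    k=np.zeros_like(m); k[hi[0]:hi[1],lo[0]:lo[1]]=1; m=cv2.morphologyEx(m*k,cv2.MORPH_CLOSE,np.ones((5,5),np.uint8))
    c=max(cv2.findContours(m,0,2)[0],key=cv2.contourArea)[:,0]
    p=np.array([ray(s,u,v,.008)[:2] for u,v in c],np.float32); print(n,cv2.minAreaRect(p))
E
python3 -m pendant '[[1,[-0.12,-0.12,0],[0,0,-0.05]],[1,[-0.3,-0.3,0],[0,0,-0.1]],[1,[-0.5,-0.5,0],[0,0,-0.2]],[1,[-0.7,-0.7,0],[0,0,-0.282]],[1,[-0.9,-0.988,0],[0,0,-0.282]],[1,[-0.9,-0.988,0],[0,0,-0.282]],[1,[-0.9,-0.988,0],[0,0,-0.282]],[1,[-0.9,-0.988,0],[0,0,-0.282]]]' 20
python3 go.py 0.472 0.0545 0.15
```

```text
top ((0.6179689764976501, 0.28793635964393616), (0.10117905586957932, 0.09918958693742752), 89.28990936279297)
scene ((0.6172633171081543, 0.2879466712474823), (0.10017397999763489, 0.10039915144443512), 0.6235787868499756)
clock: 1.15
eef_pos: [0.3077, 0.3444, 0.2314]
ee_rot: [-0.0, 1.0, 0.0, -0.0]
wrist_force: [0.8, -0.3, -0.6]
opening: 0.0851
finger_force: 0.0
t 1.15 pos [0.3077 0.3444 0.2314] shift [-0.657 -1.16   0.324] turn [ 0.001 -0.     0.   ] q [-1.09  0.06  0.17  1.97 -0.01  1.12  0.65]
```

```bash
python3 -m pendant '[[1,[-0.08,-0.13,0],[0,0,0]],[1,[-0.2,-0.33,0.02],[0,0,0]],[1,[-0.35,-0.53,0.1],[0,0,0]],[1,[-0.5,-0.75,0.15],[0,0,0]],[1,[-0.657,-1,0.2],[0,0,0]],[1,[-0.657,-1,0.2],[0,0,0]],[1,[-0.657,-1,0.2],[0,0,0]],[1,[-0.657,-1,0.2],[0,0,0]]]'
python3 go.py 0.472 0.0545 0.15
python3 - <<'E'
from h import *
s=snap('wrist'); save(s,'w1.png')
for h in(.048,): 
    K=np.array(s['intrinsics'])
    for X in [(0.472,0.0545,.048),(0.471,0.0544,.02)]:
        p=K@(s['R']@np.array(X)+s['t']); print(p[:2]/p[2])
E
```

```text
clock: 2.15
eef_pos: [0.4719, 0.0961, 0.1812]
ee_rot: [-0.002, 1.0, 0.0, -0.0]
wrist_force: [-0.2, 0.5, -0.5]
opening: 0.0857
finger_force: 0.0
t 2.15 pos [0.4719 0.0961 0.1812] shift [ 0.    -0.166  0.125] turn [ 0.001 -0.001  0.004] q [-0.71  0.16  0.47  2.   -0.08  1.    1.37]
[200.57649054 182.92645898]
[204.798804   174.52067554]
```

View pics/w1.png

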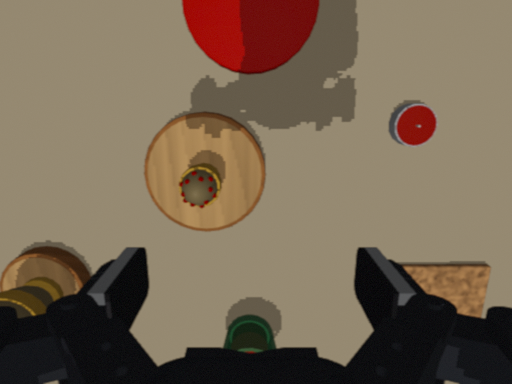

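The wrist view shows the small egg at (200,186) on the plinth centred at (205,172). Both agree with my projected positions.

```bash
python3 -m pendant '[[1,[0,-0.166,0],[0,0,0]],[0.8,[0,-0.166,0.1],[0,0,0]],[0.7,[0,-0.166,0.25],[0,0,0]],[0.6,[0,-0.166,0.4],[0,0,0]],[0.6,[0,-0.166,0.53],[0,0,0]],[0.6,[0,-0.166,0.609],[0,0,0]],[0.6,[0,-0.166,0.609],[0,0,0]],[0.6,[0,-0.166,0.609],[0,0,0]]]'
python3 go.py 0.472 0.0545 0.029
```

```text
clock: 3.2
eef_pos: [0.473, 0.0533, 0.0299]
ee_rot: [-0.001, 1.0, 0.0, 0.001]
wrist_force: [-0.0, -0.1, -0.8]
opening: 0.0514
finger_force: 0.0
t 3.2 pos [0.473  0.0533 0.0299] shift [0.004 0.005 0.003] turn [0.001 0.002 0.002] q [-0.56  0.39  0.43  2.14 -0.26  0.66  1.62]
```

```bash
python3 -m pendant '[[0.5,[0,0,0],[0,0,0]],[0.45,[0,0,0],[0,0,0]],[0.42,[0,0,0],[0,0,0]],[0.38,[0,0,0],[0,0,0]],[0.34,[0,0,0],[0,0,0]],[0.2,[0,0,0],[0,0,0]],[0.2,[0,0,0],[0,0,0]],[0.2,[0,0,0],[0,0,0]]]' 20
python3 -m pendant '[[0.2,[0,0,0],[0,0,0]],[0.2,[0,0,-0.02],[0,0,0]],[0.2,[0,0,-0.06],[0,0,0]],[0.2,[0,0,-0.15],[0,0,0]],[0.2,[0,0,-0.28],[0,0,0]],[0.2,[0,0,-0.4],[0,0,0]],[0.2,[0,0,-0.48],[0,0,0]],[0.2,[0,0,-0.48],[0,0,0]]]' 20
python3 go.py 0.6175 0.288 0.15
```

```text
clock: 4.2
eef_pos: [0.4727, 0.0525, 0.0295]
ee_rot: [0.0, 1.0, 0.0, 0.0]
wrist_force: [-1.0, 0.7, 6.2]
opening: 0.033
finger_force: 19.6
clock: 5.2
eef_pos: [0.4735, 0.0522, 0.1507]
ee_rot: [0.0, 1.0, 0.001, 0.002]
wrist_force: [-1.4, -0.2, -0.9]
opening: 0.033
finger_force: 20.0
t 5.2 pos [0.4735 0.0522 0.1507] shift [-0.576  0.943  0.006] turn [ 0.002  0.005 -0.   ] q [-0.65  0.19  0.51  2.05 -0.12  0.93  1.49]
```

```bash
python3 -m pendant '[[0.2,[-0.04,0.07,0],[0,0,0]],[0.2,[-0.13,0.22,0],[0,0,0]],[0.2,[-0.25,0.41,0],[0,0,0]],[0.2,[-0.37,0.6,0],[0,0,0]],[0.2,[-0.48,0.78,0],[0,0,0]],[0.2,[-0.55,0.9,0],[0,0,0]],[0.2,[-0.576,0.943,0],[0,0,0]],[0.2,[-0.576,0.943,0],[0,0,0]]]'
python3 go.py 0.6175 0.288 0.017
python3 - <<'E'
from h import *
s=snap('wrist'); save(s,'w2.png')
E
```

```text
clock: 6.2
eef_pos: [0.6157, 0.2881, 0.1476]
ee_rot: [-0.0, 1.0, -0.001, -0.001]
wrist_force: [-0.6, -0.2, -1.0]
opening: 0.0334
finger_force: 20.0
t 6.2 pos [0.6157 0.2881 0.1476] shift [-0.008  0.     0.522] turn [-0.002 -0.003  0.001] q [-0.78  0.55  0.4   1.55 -0.23  1.09  1.25]
```

View pics/w2.png

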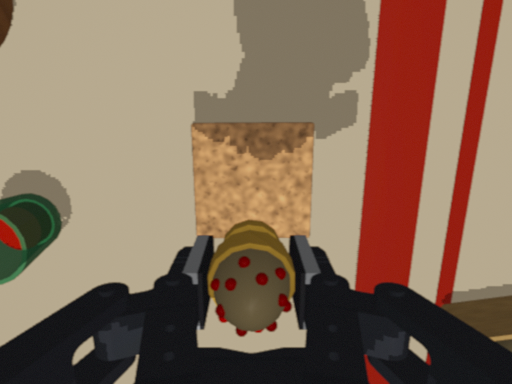

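The wrist view shows the egg held upright between the pads, over the pad (190–315, 122–240).

```bash
python3 -m pendant '[[0.2,[0,0,0.05],[0,0,0]],[0.2,[0,0,0.15],[0,0,0]],[0.2,[0,0,0.27],[0,0,0]],[0.2,[0,0,0.38],[0,0,0]],[0.2,[0,0,0.45],[0,0,0]],[0.2,[0,0,0.5],[0,0,0]],[0.2,[0,0,0.516],[0,0,0]],[0.2,[0,0,0.516],[0,0,0]]]'
python3 -m pendant '[[0.2,[0,0,0.003],[0,0,0]],[0.2,[0,0,0.006],[0,0,0]],[0.2,[0,0,0.008],[0,0,0]],[0.2,[0,0,0.008],[0,0,0]],[0.2,[0,0,0.008],[0,0,0]],[0.2,[0,0,0.008],[0,0,0]],[0.2,[0,0,0.008],[0,0,0]],[0.2,[0,0,0.008],[0,0,0]]]'
```

```text
clock: 7.25
eef_pos: [0.6168, 0.2879, 0.0205]
ee_rot: [0.0, 1.0, 0.0, 0.0]
wrist_force: [-0.9, 0.8, -0.3]
opening: 0.033
finger_force: 20.0
clock: 8.25
eef_pos: [0.6164, 0.2879, 0.0181]
ee_rot: [0.0, 1.0, 0.0, 0.0]
wrist_force: [0.2, -0.7, -0.7]
opening: 0.0332
finger_force: 20.0
```

```bash
python3 -m pendant '[[0.2,[0,0,0.002],[0,0,0]],[0.2,[0,0,0.004],[0,0,0]],[0.2,[0,0,0.004],[0,0,0]],[0.2,[0,0,0.004],[0,0,0]],[0.2,[0,0,0.004],[0,0,0]],[0.2,[0,0,0.004],[0,0,0]],[0.2,[0,0,0.004],[0,0,0]],[0.2,[0,0,0.004],[0,0,0]]]'
```

```text
clock: 9.25
eef_pos: [0.6165, 0.2879, 0.0176]
ee_rot: [0.0, 1.0, 0.0, 0.0]
wrist_force: [-2.4, -0.7, 4.5]
opening: 0.0333
finger_force: 20.3
```

```bash
python3 -m pendant '[[0.38,[0,0,0],[0,0,0]],[0.41,[0,0,0],[0,0,0]],[0.44,[0,0,0],[0,0,0]],[0.48,[0,0,0],[0,0,0]],[0.53,[0,0,0],[0,0,0]],[0.6,[0,0,0],[0,0,0]],[0.7,[0,0,0],[0,0,0]],[0.8,[0,0,0],[0,0,0]]]'
python3 -m pendant '[[0.8,[0,0,-0.05],[0,0,0]],[0.8,[0,0,-0.15],[0,0,0]],[0.8,[0,0,-0.3],[0,0,0]],[0.9,[0,0,-0.5],[0,0,0]],[1,[0,0,-0.7],[0,0,0]],[1,[0,0,-0.85],[0,0,0]],[1,[0,0,-0.85],[0,0,0]],[1,[0,0,-0.85],[0,0,0]]]'
python3 go.py 0.591 -0.1085 0.23
python3 - <<'E'
from h import *
a=snap('top');b=snap('scene');save(a,'t3.png')
c=np.hstack([cv2.resize(a['img'][60:260,80:300],(400,364)),cv2.resize(b['img'][170:290,330:450],(364,364))]);cv2.imwrite('pics/c3.png',c[:,:,::-1])
E
```

```text
clock: 10.25
eef_pos: [0.6164, 0.2879, 0.0171]
ee_rot: [0.0, 1.0, 0.0, 0.0]
wrist_force: [0.4, 0.9, 0.2]
opening: 0.0683
finger_force: 0.0
clock: 11.25
eef_pos: [0.6159, 0.2877, 0.2294]
ee_rot: [0.0, 1.0, 0.0, -0.0]
wrist_force: [-1.2, -1.1, -0.4]
opening: 0.0851
finger_force: 0.0
t 11.25 pos [0.6159 0.2877 0.2294] shift [ 0.099 -1.585 -0.002] turn [ 0.    -0.001 -0.   ] q [-0.79  0.49  0.43  1.47 -0.21  1.23  1.23]
```

View pics/c3.png

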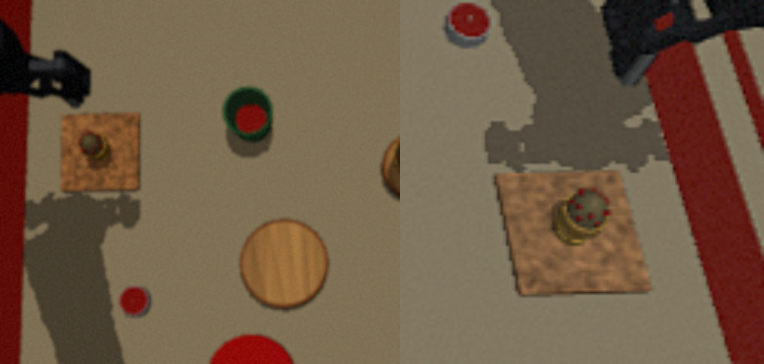

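The small egg stands upright in the middle of the pad (about (93,150) in the left crop), and the large plinth is bare.

```bash
python3 -m pendant '[[1,[0,-0.13,0],[0,0,0]],[1,[0,-0.33,0],[0,0,0]],[1,[0.02,-0.55,0],[0,0,0]],[1,[0.05,-0.78,0],[0,0,0]],[1,[0.098,-1,0],[0,0,0]],[1,[0.098,-1,0],[0,0,0]],[1,[0.098,-1,0],[0,0,0]],[1,[0.098,-1,0],[0,0,0]]]'
python3 -m pendant '[[1,[0,-0.1,0],[0,0,0]],[1,[0,-0.2,0],[0,0,0]],[1,[0,-0.3,0],[0,0,0]],[1,[0,-0.3,0],[0,0,0]],[1,[0,-0.3,0],[0,0,0]],[1,[0,-0.3,0],[0,0,0]],[1,[0,-0.3,0],[0,0,0]],[1,[0,-0.3,0],[0,0,0]]]'
cat > eggs.py <<'E'
import sys
from m import *
# python3 eggs.py view x y R zc ... : band circle near x,y
n=sys.argv[1]; s=snap(n); save(s,sys.argv[2]); W=world(s).reshape(-1,3); W=W[np.isfinite(W[:,0])]
a=[float(v) for v in sys.argv[3:]]
for i in range(0,len(a),4):
    x,y,r,zc=a[i:i+4]; d=W[np.hypot(W[:,0]-x,W[:,1]-y)<r+.012]
    b=d[(abs(d[:,2]-zc)<.006)]; f=circ(b[:,:2],r,[x,y]); t=d[d[:,2]>d[:,2].max()-.004]
    print(n,'egg',f.x.round(4),len(b),np.abs(f.fun).mean().round(4),'tip',t.mean(0).round(4))
E
python3 eggs.py wrist w4.png .592 -.109 .029 .066
python3 eggs.py scene s4.png .592 -.109 .029 .066
python3 eggs.py top t4.png .592 -.109 .029 .066
python3 go.py 0.591 -0.1085 0.23
```

```text
clock: 12.35
eef_pos: [0.5918, 0.0401, 0.2288]
ee_rot: [-0.002, 1.0, 0.0, -0.001]
wrist_force: [0.3, 0.4, 0.2]
opening: 0.0857
finger_force: 0.0
clock: 13.35
eef_pos: [0.5918, -0.0366, 0.2295]
ee_rot: [-0.0, 1.0, 0.0, 0.0]
wrist_force: [0.3, -1.3, 0.8]
opening: 0.085
finger_force: 0.0
wrist egg [ 0.5922 -0.1086] 148 0.0001 tip [ 0.5767 -0.0724  0.3148]
scene egg [ 0.5905 -0.1085] 57 0.0004 tip [ 0.6186 -0.0804  0.5921]
top egg [ 0.5932 -0.1077] 13 0.0005 tip [ 0.5794 -0.0727  0.6154]
t 13.5 pos [ 0.5918 -0.037   0.2296] shift [ 0.003 -0.286 -0.002] turn [ 0.  0. -0.] q [-0.43  0.33  0.54  1.69 -0.18  1.17  1.73]
```

View pics/w4.png

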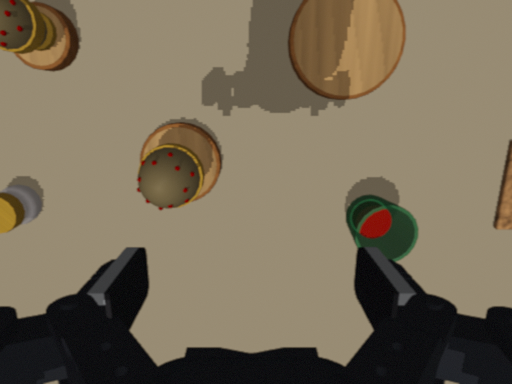

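The wrist view shows the large egg at (172,178), clear of everything. The band fit residual is 0.1 mm.

```bash
python3 -m pendant '[[1,[0,-0.15,0],[0,0,0]],[1,[0,-0.287,0.02],[0,0,0]],[1,[0,-0.287,0.15],[0,0,0]],[1,[0,-0.287,0.3],[0,0,0]],[1,[0,-0.287,0.45],[0,0,0]],[1,[0,-0.287,0.6],[0,0,0]],[1,[0,-0.287,0.7],[0,0,0]],[1,[0,-0.287,0.729],[0,0,0]]]'
python3 -m pendant '[[0.9,[0,0,0],[0,0,0]],[0.85,[0,0,0],[0,0,0]],[0.8,[0,0,0],[0,0,0]],[0.75,[0,0,0],[0,0,0]],[0.7,[0,0,0],[0,0,0]],[0.65,[0,0,0],[0,0,0]],[0.4,[0,0,0],[0,0,0]],[0.4,[0,0,0],[0,0,0]]]' 30
python3 go.py 0.592 -0.1086 0.0473
```

```text
clock: 14.5
eef_pos: [0.5906, -0.1086, 0.0456]
ee_rot: [0.0, 1.0, 0.0, -0.002]
wrist_force: [-0.3, 0.2, 0.4]
opening: 0.0852
finger_force: 0.0
clock: 15.5
eef_pos: [0.592, -0.1088, 0.0478]
ee_rot: [0.0, 1.0, 0.0, 0.0]
wrist_force: [-1.3, 0.8, 4.8]
opening: 0.0564
finger_force: 31.8
t 15.5 pos [ 0.592  -0.1088  0.0478] shift [-0.     0.001  0.002] turn [ 0.001  0.    -0.   ] q [-0.24  0.56  0.47  1.83 -0.33  0.83  1.96]
```

```bash
python3 -m pendant '[[0.4,[0,0,-0.01],[0,0,0]],[0.4,[0,0,-0.04],[0,0,0]],[0.4,[0,0,-0.1],[0,0,0]],[0.4,[0,0,-0.2],[0,0,0]],[0.4,[0,0,-0.3],[0,0,0]],[0.4,[0,0,-0.37],[0,0,0]],[0.4,[0,0,-0.4],[0,0,0]],[0.4,[0,0,-0.4],[0,0,0]]]'
python3 -m pendant '[[0.4,[0.02,0.03,0],[0,0,0]],[0.4,[0.07,0.1,0],[0,0,0]],[0.4,[0.15,0.2,0],[0,0,0]],[0.4,[0.24,0.33,0],[0,0,0]],[0.4,[0.33,0.46,0],[0,0,0]],[0.4,[0.41,0.56,0],[0,0,0]],[0.4,[0.46,0.63,0],[0,0,0]],[0.4,[0.484,0.652,0],[0,0,0]]]'
python3 -m pendant '[[0.4,[0,0,0],[0,0,0]],[0.4,[0,0,0],[0,0,0]],[0.4,[0,0,0],[0,0,0]],[0.4,[0,0,0],[0,0,0]],[0.4,[0,0,0],[0,0,0]],[0.4,[0,0,0],[0,0,0]],[0.4,[0,0,0],[0,0,0]],[0.4,[0,0,0],[0,0,0]]]'
python3 go.py 0.471 0.0544 0.0473
python3 - <<'E'
from m import *
s=snap('wrist');save(s,'w5.png');W=world(s).reshape(-1,3)
for nm,g,r in(('PL',(.471,.0544),.055),):
    t=W[(abs(W[:,2]-.02)<.005)&(np.hypot(W[:,0]-g[0],W[:,1]-g[1])<.065)]
    from scipy.spatial import ConvexHull
    h=t[ConvexHull(t[:,:2]).vertices,:2]; far=h[(np.hypot(*(h-g).T)>.05)]
    print(nm,len(far),circ(far,r,g).x,t[:,2].mean())
E
```

```text
clock: 16.5
eef_pos: [0.5918, -0.1088, 0.1475]
ee_rot: [0.0, 1.0, 0.0, 0.0]
wrist_force: [-0.2, 0.3, -1.3]
opening: 0.0568
finger_force: 32.3
clock: 17.5
eef_pos: [0.4688, 0.0562, 0.1468]
ee_rot: [-0.002, 1.0, 0.0, -0.001]
wrist_force: [0.7, -0.4, -1.6]
opening: 0.0566
finger_force: 32.3
clock: 18.5
eef_pos: [0.4708, 0.0542, 0.1473]
ee_rot: [0.0, 1.0, 0.0, 0.0]
wrist_force: [0.1, -0.3, -1.2]
opening: 0.0568
finger_force: 32.3
t 18.5 pos [0.4708 0.0542 0.1473] shift [-0.001  0.001  0.4  ] turn [ 0.  0. -0.] q [-0.66  0.19  0.51  2.05 -0.12  0.92  1.48]
PL 56 [0.47096956 0.0544075 ] 0.02118029748059532
```

View pics/w5.png

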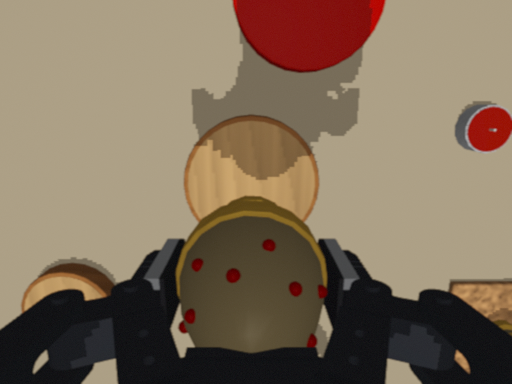

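Large egg is held upright at (250,280), over the large plinth (252,175). The refined plinth centre is (0.4710, 0.0544), so I'll lower it.

```bash
python3 -m pendant '[[0.4,[0,0,0.03],[0,0,0]],[0.4,[0,0,0.1],[0,0,0]],[0.4,[0,0,0.19],[0,0,0]],[0.4,[0,0,0.28],[0,0,0]],[0.4,[0,0,0.34],[0,0,0]],[0.4,[0,0,0.38],[0,0,0]],[0.4,[0,0,0.39],[0,0,0]],[0.4,[0,0,0.39],[0,0,0]]]'
python3 -m pendant '[[0.4,[0,0,0.002],[0,0,0]],[0.4,[0,0,0.004],[0,0,0]],[0.4,[0,0,0.006],[0,0,0]],[0.4,[0,0,0.008],[0,0,0]],[0.4,[0,0,0.009],[0,0,0]],[0.4,[0,0,0.01],[0,0,0]],[0.4,[0,0,0.01],[0,0,0]],[0.4,[0,0,0.01],[0,0,0]]]'
```

```text
clock: 19.55
eef_pos: [0.4712, 0.0542, 0.05]
ee_rot: [0.0, 1.0, 0.0, 0.0]
wrist_force: [-0.6, -0.3, -0.9]
opening: 0.0572
finger_force: 32.3
clock: 20.55
eef_pos: [0.4709, 0.0542, 0.0477]
ee_rot: [0.0, 1.0, 0.0, 0.0]
wrist_force: [-1.3, 1.0, 4.6]
opening: 0.057
finger_force: 32.8
```

```bash
python3 -m pendant '[[0.66,[0,0,0],[0,0,0]],[0.69,[0,0,0],[0,0,0]],[0.72,[0,0,0],[0,0,0]],[0.76,[0,0,0],[0,0,0]],[0.82,[0,0,0],[0,0,0]],[0.9,[0,0,0],[0,0,0]],[1,[0,0,0],[0,0,0]],[1,[0,0,0],[0,0,0]]]'
python3 -m pendant '[[1,[0,0,0],[0,0,0]],[1,[0,0,-0.03],[0,0,0]],[1,[0,0,-0.1],[0,0,0]],[1,[0,0,-0.25],[0,0,0]],[1,[0,0,-0.4],[0,0,0]],[1,[0,0,-0.6],[0,0,0]],[1,[0,0,-0.73],[0,0,0]],[1,[0,0,-0.73],[0,0,0]]]'
python3 -m pendant '[[1,[0,-0.13,0],[0,0,0]],[1,[0,-0.33,0],[0,0,0]],[1,[0,-0.55,0],[0,0,0]],[1,[0,-0.78,0],[0,0,0]],[1,[0,-0.86,0],[0,0,0]],[1,[0,-0.86,0],[0,0,0]],[1,[0,-0.86,0],[0,0,0]],[1,[0,-0.86,0],[0,0,0]]]'
python3 eggs.py wrist w6.png .465 -.235 .023 .057 .471 .0544 .029 .066
python3 eggs.py scene s6.png .465 -.235 .023 .057 .471 .0544 .029 .066
python3 go.py .465 -.235 .23
```

```text
clock: 21.55
eef_pos: [0.4709, 0.0542, 0.0473]
ee_rot: [0.0, 1.0, 0.0, 0.0]
wrist_force: [-0.7, 0.8, -0.6]
opening: 0.085
finger_force: 0.0
clock: 22.55
eef_pos: [0.4728, 0.0544, 0.2329]
ee_rot: [0.0, 1.0, 0.001, 0.003]
wrist_force: [-0.1, -0.7, 0.4]
opening: 0.0851
finger_force: 0.0
clock: 23.55
eef_pos: [0.4709, -0.1591, 0.2294]
ee_rot: [-0.001, 1.0, 0.0, -0.0]
wrist_force: [-0.2, -0.4, -0.2]
opening: 0.0851
finger_force: 0.0
wrist egg [ 0.4648 -0.2351] 126 0.0002 tip [ 0.4617 -0.2016  0.307 ]
wrist egg [0.4707 0.0549] 453 0.0003 tip [0.4717 0.0444 0.1088]
scene egg [ 0.4627 -0.2349] 53 0.0005 tip [ 0.4713 -0.2179  0.3467]
scene egg [0.4696 0.0547] 67 0.0005 tip [0.4717 0.0552 0.1114]
t 23.65 pos [ 0.471  -0.1596  0.2297] shift [ 0.025 -0.302 -0.001] turn [ 0.001 -0.     0.003] q [-0.4   0.15  0.72  1.91 -0.11  1.12  1.93]
```

View pics/w6.png

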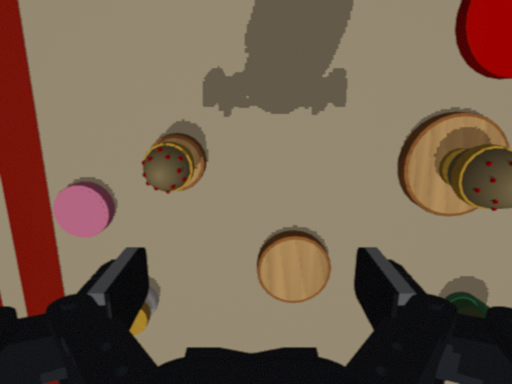

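The wrist view shows the large egg standing on its plinth (490,178), measured at (0.4707, 0.0549), which is 0.5 mm off centre. The medium egg is at (167,168). The medium plinth (293,268) is bare.

```bash
python3 -m pendant '[[1,[0.01,-0.15,0],[0,0,0]],[1,[0.025,-0.302,0.02],[0,0,0]],[1,[0.025,-0.302,0.15],[0,0,0]],[1,[0.025,-0.302,0.3],[0,0,0]],[1,[0.025,-0.302,0.45],[0,0,0]],[0.9,[0.025,-0.302,0.6],[0,0,0]],[0.85,[0.025,-0.302,0.72],[0,0,0]],[0.8,[0.025,-0.302,0.766],[0,0,0]]]'
python3 -m pendant '[[0.75,[0,0,0],[0,0,0]],[0.7,[0,0,0],[0,0,0]],[0.65,[0,0,0],[0,0,0]],[0.6,[0,0,0],[0,0,0]],[0.55,[0,0,0],[0,0,0]],[0.5,[0,0,0],[0,0,0]],[0.3,[0,0,0],[0,0,0]],[0.3,[0,0,0],[0,0,0]]]' 25
python3 -m pendant '[[0.3,[0,0,-0.01],[0,0,0]],[0.3,[0,0,-0.04],[0,0,0]],[0.3,[0,0,-0.1],[0,0,0]],[0.3,[0,0,-0.2],[0,0,0]],[0.3,[0,0,-0.3],[0,0,0]],[0.3,[0,0,-0.37],[0,0,0]],[0.3,[0,0,-0.4],[0,0,0]],[0.3,[0,0,-0.4],[0,0,0]]]'
python3 go.py .5905 -.110 .0383
```

```text
clock: 24.65
eef_pos: [0.4638, -0.2352, 0.0367]
ee_rot: [-0.0, 1.0, 0.001, -0.001]
wrist_force: [0.3, 0.1, 1.0]
opening: 0.0686
finger_force: 0.0
clock: 25.65
eef_pos: [0.4648, -0.236, 0.0387]
ee_rot: [0.0, 1.0, 0.0, 0.0]
wrist_force: [-0.8, 1.3, 6.2]
opening: 0.045
finger_force: 25.0
clock: 26.65
eef_pos: [0.4646, -0.2363, 0.1385]
ee_rot: [0.0, 1.0, 0.0, 0.0]
wrist_force: [0.3, -0.5, -0.9]
opening: 0.0448
finger_force: 25.8
t 26.65 pos [ 0.4646 -0.2363  0.1385] shift [-0.503  0.505  0.401] turn [ 0.     0.001 -0.   ] q [-0.21  0.34  0.73  1.96 -0.28  0.94  2.22]
```

```bash
python3 -m pendant '[[0.3,[-0.03,0.03,0],[0,0,0]],[0.3,[-0.09,0.09,0],[0,0,0]],[0.3,[-0.19,0.19,0],[0,0,0]],[0.3,[-0.3,0.3,0],[0,0,0]],[0.3,[-0.4,0.4,0],[0,0,0]],[0.3,[-0.47,0.47,0],[0,0,0]],[0.3,[-0.503,0.505,0],[0,0,0]],[0.3,[-0.503,0.505,0],[0,0,0]]]'
python3 -m pendant '[[0.3,[0,0,0],[0,0,0]],[0.3,[0,0,0],[0,0,0]],[0.3,[0,0,0],[0,0,0]],[0.3,[0,0,0],[0,0,0]],[0.3,[0,0,0],[0,0,0]],[0.3,[0,0,0],[0,0,0]],[0.3,[0,0,0],[0,0,0]],[0.3,[0,0,0],[0,0,0]]]'
python3 go.py 0.5905 -0.110 0.0383
python3 - <<'E'
from m import *
from scipy.spatial import ConvexHull
s=snap('wrist');save(s,'w7.png');W=world(s).reshape(-1,3)
for nm,g,r in(('PM',(.5905,-.110),.042),('PS',(.4695,-.2365),.03)):
    t=W[(abs(W[:,2]-.02)<.005)&(np.hypot(W[:,0]-g[0],W[:,1]-g[1])<r+.01)]
    h=t[ConvexHull(t[:,:2]).vertices,:2]; far=h[(np.hypot(*(h-g).T)>r-.005)]
    print(nm,len(far),circ(far,r,g).x,t[:,2].mean())
E
```

```text
clock: 27.65
eef_pos: [0.5903, -0.1098, 0.1379]
ee_rot: [-0.0, 1.0, -0.0, -0.0]
wrist_force: [-0.6, 0.4, -0.7]
opening: 0.0448
finger_force: 25.8
clock: 28.65
eef_pos: [0.5903, -0.1101, 0.1383]
ee_rot: [0.0, 1.0, 0.0, 0.0]
wrist_force: [-0.1, -0.4, -0.0]
opening: 0.045
finger_force: 25.8
t 28.65 pos [ 0.5903 -0.1101  0.1383] shift [-0.001  0.     0.4  ] turn [ 0.  0. -0.] q [-0.38  0.47  0.66  1.77 -0.33  1.01  1.97]
PM 58 [ 0.59012733 -0.11035523] 0.021154185015779425
PS 34 [ 0.46823956 -0.23663488] 0.021063525155535646
```

View pics/w7.png

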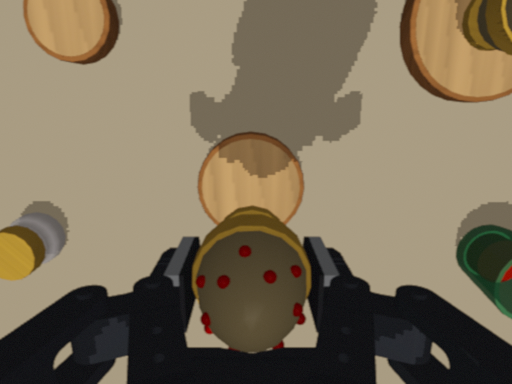

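The medium egg is held upright at (250,290) over the medium plinth (250,180). The small plinth (70,20) is bare. Lowering now.

```bash
python3 -m pendant '[[0.3,[0,0,0.03],[0,0,0]],[0.3,[0,0,0.1],[0,0,0]],[0.3,[0,0,0.19],[0,0,0]],[0.3,[0,0,0.28],[0,0,0]],[0.3,[0,0,0.34],[0,0,0]],[0.3,[0,0,0.38],[0,0,0]],[0.3,[0,0,0.39],[0,0,0]],[0.3,[0,0,0.39],[0,0,0]]]'
python3 -m pendant '[[0.3,[0,0,0.002],[0,0,0]],[0.3,[0,0,0.004],[0,0,0]],[0.3,[0,0,0.006],[0,0,0]],[0.3,[0,0,0.008],[0,0,0]],[0.3,[0,0,0.009],[0,0,0]],[0.3,[0,0,0.01],[0,0,0]],[0.3,[0,0,0.01],[0,0,0]],[0.3,[0,0,0.01],[0,0,0]]]'
```

```text
clock: 29.7
eef_pos: [0.5907, -0.1102, 0.0411]
ee_rot: [0.0, 1.0, -0.0, 0.0]
wrist_force: [0.2, -0.5, -1.6]
opening: 0.0448
finger_force: 25.8
clock: 30.7
eef_pos: [0.5904, -0.1101, 0.0387]
ee_rot: [0.0, 1.0, 0.0, 0.0]
wrist_force: [-1.8, 0.2, 5.4]
opening: 0.0452
finger_force: 26.1
```

```bash
python3 -m pendant '[[0.52,[0,0,0],[0,0,0]],[0.55,[0,0,0],[0,0,0]],[0.58,[0,0,0],[0,0,0]],[0.62,[0,0,0],[0,0,0]],[0.7,[0,0,0],[0,0,0]],[0.8,[0,0,0],[0,0,0]],[0.9,[0,0,0],[0,0,0]],[0.9,[0,0,0],[0,0,0]]]'
python3 -m pendant '[[0.9,[0,0,0],[0,0,0]],[0.9,[0,0,-0.03],[0,0,0]],[0.9,[0,0,-0.1],[0,0,0]],[0.9,[0,0,-0.25],[0,0,0]],[1,[0,0,-0.4],[0,0,0]],[1,[0,0,-0.6],[0,0,0]],[1,[0,0,-0.765],[0,0,0]],[1,[0,0,-0.765],[0,0,0]]]'
python3 -m pendant '[[1,[0,0.13,0],[0,0,0]],[1,[0,0.33,0],[0,0,0]],[1,[-0.04,0.55,0],[0,0,0]],[1,[-0.08,0.78,0],[0,0,0]],[1,[-0.108,1,0],[0,0,0]],[1,[-0.108,1,0],[0,0,0]],[1,[-0.108,1,0],[0,0,0]],[1,[-0.108,1,0],[0,0,0]]]'
python3 -m pendant '[[1,[0,0.1,0],[0,0,0]],[1,[0,0.2,0],[0,0,0]],[1,[0,0.3,0],[0,0,0]],[1,[0,0.3,0],[0,0,0]],[1,[0,0.3,0],[0,0,0]],[1,[0,0.3,0],[0,0,0]],[1,[0,0.3,0],[0,0,0]],[1,[0,0.3,0],[0,0,0]]]'
python3 eggs.py wrist w8.png .617 .288 .017 .036
python3 eggs.py scene s8.png .617 .288 .017 .036 .5905 -.110 .023 .057
python3 go.py .617 .288 .23
```

```text
clock: 31.7
eef_pos: [0.5903, -0.1101, 0.0383]
ee_rot: [0.0, 1.0, 0.0, 0.0]
wrist_force: [-0.2, 0.6, 0.5]
opening: 0.0768
finger_force: 0.0
clock: 32.7
eef_pos: [0.5927, -0.1113, 0.2348]
ee_rot: [0.0, 1.0, -0.0, 0.005]
wrist_force: [0.9, 0.9, -0.7]
opening: 0.0852
finger_force: 0.0
clock: 33.7
eef_pos: [0.6172, 0.1376, 0.2297]
ee_rot: [0.002, 1.0, -0.0, -0.0]
wrist_force: [0.1, -0.1, 0.3]
opening: 0.0854
finger_force: 0.0
clock: 34.7
eef_pos: [0.6174, 0.2143, 0.2297]
ee_rot: [0.001, 1.0, 0.0, 0.0]
wrist_force: [-0.4, -0.1, -0.6]
opening: 0.0853
finger_force: 0.0
wrist egg [0.6171 0.2885] 87 0.0002 tip [0.6075 0.2751 0.304 ]
scene egg [0.6161 0.2887] 39 0.0004 tip [0.6189 0.2749 0.3476]
scene egg [ 0.5888 -0.11  ] 54 0.0006 tip [ 0.5905 -0.1095  0.0944]
t 34.8 pos [0.6174 0.2145 0.2296] shift [ 0.002  0.294 -0.001] turn [ 0.     0.    -0.001] q [-0.83  0.47  0.61  1.54 -0.28  1.22  1.4 ]
```

View pics/w8.png

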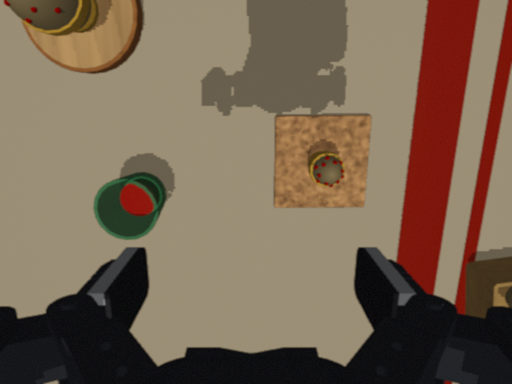

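The small egg stands in the middle of the pad at (327,168). Its band fit gives (0.6171, 0.2885).

```bash
python3 -m pendant '[[1,[0,0.15,0],[0,0,0]],[1,[0,0.295,0.02],[0,0,0]],[0.9,[0,0.295,0.2],[0,0,0]],[0.8,[0,0.295,0.4],[0,0,0]],[0.7,[0,0.295,0.6],[0,0,0]],[0.6,[0,0.295,0.75],[0,0,0]],[0.6,[0,0.295,0.83],[0,0,0]],[0.6,[0,0.295,0.849],[0,0,0]]]'
python3 -m pendant '[[0.6,[0,0,0],[0,0,0]],[0.5,[0,0,0],[0,0,0]],[0.45,[0,0,0],[0,0,0]],[0.41,[0,0,0],[0,0,0]],[0.37,[0,0,0],[0,0,0]],[0.33,[0,0,0],[0,0,0]],[0.2,[0,0,0],[0,0,0]],[0.2,[0,0,0],[0,0,0]]]' 20
python3 -m pendant '[[0.2,[0,0,-0.01],[0,0,0]],[0.2,[0,0,-0.04],[0,0,0]],[0.2,[0,0,-0.1],[0,0,0]],[0.2,[0,0,-0.22],[0,0,0]],[0.2,[0,0,-0.36],[0,0,0]],[0.2,[0,0,-0.5],[0,0,0]],[0.2,[0,0,-0.59],[0,0,0]],[0.2,[0,0,-0.6],[0,0,0]]]'
python3 go.py .4690 -.2365 .167
```

```text
clock: 35.8
eef_pos: [0.6171, 0.2885, 0.0165]
ee_rot: [0.0, 1.0, -0.0, -0.001]
wrist_force: [0.3, 0.7, 0.2]
opening: 0.0513
finger_force: 0.0
clock: 36.8
eef_pos: [0.6177, 0.2887, 0.018]
ee_rot: [0.0, 1.0, 0.0, 0.0]
wrist_force: [-0.9, -0.5, 4.9]
opening: 0.033
finger_force: 19.9
clock: 37.8
eef_pos: [0.6188, 0.2889, 0.1703]
ee_rot: [0.0, 1.0, 0.001, 0.002]
wrist_force: [0.6, 0.1, -1.9]
opening: 0.033
finger_force: 20.0
t 37.8 pos [0.6188 0.2889 0.1703] shift [ 0.599 -2.102  0.005] turn [ 0.003  0.006 -0.   ] q [-0.89  0.56  0.57  1.53 -0.33  1.14  1.32]
```

```bash
python3 -m pendant '[[0.2,[0.03,-0.1,0],[0,0,0]],[0.2,[0.08,-0.28,0],[0,0,0]],[0.2,[0.14,-0.48,0],[0,0,0]],[0.2,[0.19,-0.68,0],[0,0,0]],[0.2,[0.24,-0.85,0],[0,0,0]],[0.2,[0.27,-0.96,0],[0,0,0]],[0.2,[0.28,-1,0],[0,0,0]],[0.2,[0.28,-1,0],[0,0,0]]]'
python3 -m pendant '[[0.2,[0.03,-0.1,0],[0,0,0]],[0.2,[0.08,-0.28,0],[0,0,0]],[0.2,[0.14,-0.48,0],[0,0,0]],[0.2,[0.19,-0.68,0],[0,0,0]],[0.2,[0.24,-0.85,0],[0,0,0]],[0.2,[0.27,-0.96,0],[0,0,0]],[0.2,[0.28,-1,0],[0,0,0]],[0.2,[0.28,-1,0],[0,0,0]]]'
python3 -m pendant '[[0.2,[0.01,-0.03,0],[0,0,0]],[0.2,[0.034,-0.09,0],[0,0,0]],[0.2,[0.034,-0.1,0],[0,0,0]],[0.2,[0.034,-0.1,0],[0,0,0]],[0.2,[0.034,-0.1,0],[0,0,0]],[0.2,[0.034,-0.1,0],[0,0,0]],[0.2,[0.034,-0.1,0],[0,0,0]],[0.2,[0.034,-0.1,0],[0,0,0]]]'
python3 - <<'E'
from m import *
from scipy.spatial import ConvexHull
s=snap('wrist');save(s,'w9.png');W=world(s).reshape(-1,3)
for nm,g,r in(('PS',(.4695,-.2365),.03),):
    t=W[(abs(W[:,2]-.02)<.005)&(np.hypot(W[:,0]-g[0],W[:,1]-g[1])<r+.01)]
    h=t[ConvexHull(t[:,:2]).vertices,:2]; far=h[(np.hypot(*(h-g).T)>r-.005)]
    print(nm,len(far),circ(far,r,g).x,t[:,2].mean())
E
python3 go.py .4690 -.2365 .029
```

```text
clock: 38.8
eef_pos: [0.5472, 0.0389, 0.167]
ee_rot: [0.0, 1.0, 0.0, -0.0]
wrist_force: [0.2, 0.7, -0.3]
opening: 0.0333
finger_force: 20.0
clock: 39.8
eef_pos: [0.4781, -0.2103, 0.1671]
ee_rot: [-0.0, 1.0, 0.0, -0.0]
wrist_force: [0.2, 0.4, -0.4]
opening: 0.0333
finger_force: 20.0
clock: 40.8
eef_pos: [0.4688, -0.2362, 0.1673]
ee_rot: [0.0, 1.0, 0.0, 0.0]
wrist_force: [-0.8, 0.1, -0.3]
opening: 0.0333
finger_force: 20.0
PS 51 [ 0.46804556 -0.23698756] 0.02111565251082987
t 40.85 pos [ 0.4688 -0.2362  0.1673] shift [-0.001 -0.001  0.553] turn [ 0.  0. -0.] q [-0.25  0.31  0.77  1.92 -0.26  1.01  2.2 ]
```

View pics/w9.png

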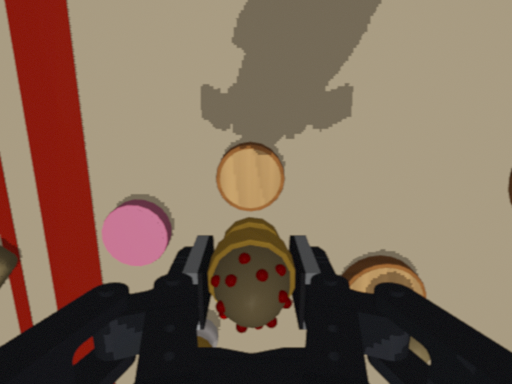

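The small egg is held upright at (250,285) over the bare small plinth (250,176). Lowering now.

```bash
python3 -m pendant '[[0.2,[0.002,-0.002,0.05],[0,0,0]],[0.2,[0.002,-0.002,0.15],[0,0,0]],[0.2,[0.002,-0.002,0.28],[0,0,0]],[0.2,[0.002,-0.002,0.4],[0,0,0]],[0.2,[0.002,-0.002,0.48],[0,0,0]],[0.2,[0.002,-0.002,0.53],[0,0,0]],[0.2,[0.002,-0.002,0.54],[0,0,0]],[0.2,[0.002,-0.002,0.54],[0,0,0]]]'
python3 -m pendant '[[0.2,[0,0,0.002],[0,0,0]],[0.2,[0,0,0.004],[0,0,0]],[0.2,[0,0,0.006],[0,0,0]],[0.2,[0,0,0.008],[0,0,0]],[0.2,[0,0,0.01],[0,0,0]],[0.2,[0,0,0.012],[0,0,0]],[0.2,[0,0,0.012],[0,0,0]],[0.2,[0,0,0.012],[0,0,0]]]'
```

```text
clock: 41.85
eef_pos: [0.4686, -0.2371, 0.0326]
ee_rot: [0.0, 1.0, -0.0, 0.0]
wrist_force: [0.4, 0.1, 0.1]
opening: 0.0333
finger_force: 20.0
clock: 42.85
eef_pos: [0.4683, -0.2368, 0.03]
ee_rot: [0.0, 1.0, 0.0, 0.0]
wrist_force: [-1.6, 1.5, 7.7]
opening: 0.0328
finger_force: 20.6
```

```bash
python3 -m pendant '[[0.38,[0,0,0],[0,0,0]],[0.41,[0,0,0],[0,0,0]],[0.44,[0,0,0],[0,0,0]],[0.48,[0,0,0],[0,0,0]],[0.53,[0,0,0],[0,0,0]],[0.6,[0,0,0],[0,0,0]],[0.7,[0,0,0],[0,0,0]],[0.8,[0,0,0],[0,0,0]]]'
python3 -m pendant '[[0.8,[0,0,0],[0,0,0]],[0.8,[0,0,-0.03],[0,0,0]],[0.8,[0,0,-0.12],[0,0,0]],[0.8,[0,0,-0.3],[0,0,0]],[1,[0,0,-0.5],[0,0,0]],[1,[0,0,-0.7],[0,0,0]],[1,[0,0,-0.8],[0,0,0]],[1,[0,0,-0.8],[0,0,0]]]'
python3 -m pendant '[[1,[0,0.13,0],[0,0,0]],[1,[0,0.3,0],[0,0,0]],[1,[0,0.3,0],[0,0,0]],[1,[0,0.3,0],[0,0,0]],[1,[0,0.3,0],[0,0,0]],[1,[0,0.3,0],[0,0,0]],[1,[0,0.3,0],[0,0,0]],[1,[0,0.3,0],[0,0,0]]]'
python3 eggs.py wrist w10.png .468 -.237 .017 .048 .59 -.11 .023 .057
python3 eggs.py scene s10.png .468 -.237 .017 .048 .59 -.11 .023 .057 .471 .0544 .029 .066
python3 go.py .468 -.237 .2
```

```text
clock: 43.85
eef_pos: [0.4683, -0.2369, 0.0293]
ee_rot: [0.0, 1.0, 0.0, 0.0]
wrist_force: [0.2, -0.1, 0.3]
opening: 0.0683
finger_force: 0.0
clock: 44.85
eef_pos: [0.4694, -0.2376, 0.2316]
ee_rot: [0.0, 1.0, -0.0, 0.003]
wrist_force: [-0.6, -0.3, -0.1]
opening: 0.0853
finger_force: 0.0
clock: 45.85
eef_pos: [0.4682, -0.1621, 0.2293]
ee_rot: [0.0, 1.0, 0.0, -0.0]
wrist_force: [-0.1, 0.4, 0.1]
opening: 0.0852
finger_force: 0.0
wrist egg [ 0.4681 -0.2368] 97 0.0001 tip [ 0.4647 -0.2236  0.2996]
wrist egg [ 0.5903 -0.1094] 234 0.0003 tip [ 0.5887 -0.11    0.0932]
scene egg [ 0.4663 -0.2365] 37 0.0006 tip [ 0.4685 -0.2221  0.3469]
scene egg [ 0.5888 -0.1098] 47 0.0004 tip [ 0.5912 -0.1096  0.0932]
scene egg [0.4696 0.0548] 58 0.0005 tip [0.4721 0.054  0.1121]
t 45.95 pos [ 0.4683 -0.1619  0.2293] shift [ 0.001 -0.3    0.117] turn [ 0.  0. -0.] q [-0.46  0.16  0.79  1.91 -0.13  1.12  1.95]
```

View pics/w10.png

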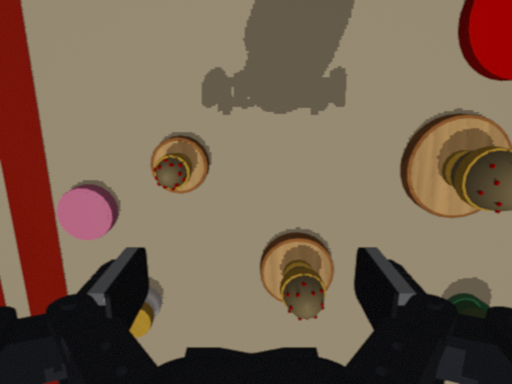

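View pics/s10.png

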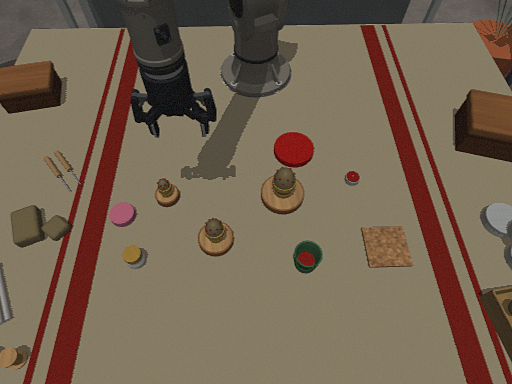

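Each egg stands upright on its own plinth: small (166,192), medium (215,235) and large (285,190). The jar, glass and tea light haven't moved, and the gripper is clear.

```bash
python3 -c "
from station import bot
print(bot.job_done())"
```

```text
the job is handed in; nothing more can be done
None
```

All three eggs stand upright on the plinths of their own size, each measured within about 1 mm of centre; the small egg waited on the cork pad during the swap, the jar, glass and tea light look unmoved in the last picture, and I handed the job in at about 46 s.

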